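# Seat the shaker tray on its two locating pins

### The job

The flask tray has been laid askew on the laboratory shaker and is resting on top of the two locating pins at the rear of the deck. With a fingertip, nudge the tray sideways until both its holes drop over the pins and it lies flat on the deck, then move the fingers clear. Push it only: never lift or pick up the tray, and leave the other things on the bench where they are.

Things in the scene. Friction and masses are not known exactly. Their poses are not given: they have to be found in the camera images.
- shaker: Orbital shaker, fixed: ivory housing, flat dark grey deck on top, 262 mm along x, 270 mm along y, its top face 110 mm above the bench. Origin: at bench level below the deck's middle; x points from the control strip (two black knobs, nearest the robot, lower than the deck) to the rear, y to the left. Four white L marks on the deck frame the tray's seat, 2 mm clear of the seated tray all round.
- seat (a point): Middle of the deck's top face. The seated tray's origin lies here (within the play of the holes on the pins), its axes along the shaker's. A tray that hangs on a pin's shoulder settles with a further nudge or a light press from above.
- pin0 (a point): Tip of the left steel pin, 10 mm above the deck, at shaker x = +40 mm, y = +70 mm; under the tray at the start. The pin is 10 mm in diameter up to 4.5 mm above the deck, then tapers to a round nose of 3.5 mm radius.
- pin1 (a point): Tip of the right steel pin, 10 mm above the deck, at shaker x = +40 mm, y = -70 mm; same shape, under the tray at the start.
- tray: Aluminium tray, 170 (x) x 210 (y) x 6 mm, about 0.55 kg; two steel flask clamps on it (at x = 0, y = +38 and -38, 66 wide, to 44 above the underside). Origin: middle of the underside, by the centre of mass. Starts 12 to 28 mm short of its seat (towards -x), 10 to 22 mm to its left (+y), turned up to 0.1 rad, its rear on the pin tips, its front edge (-x) on the deck. Slides when pushed.
- hole0 (a point): Left through hole of the tray, round, 14 mm in diameter: this point is its centre at the underside, at tray x = +40 mm, y = +70 mm. It fits over pin0.
- hole1 (a point): Right through hole of the tray, a slot 14 mm along x by 18 mm along y: this point is its centre at the underside, at tray x = +40 mm, y = -70 mm. It fits over pin1.
- flask_a: Small clear conical glass flask, 66 mm wide at the foot, 102 mm tall. Stands loose on the bench; leave it alone. Origin: middle of its underside.
- flask_b: Small clear conical glass flask, 66 mm wide at the foot, 102 mm tall. Stands loose on the bench; leave it alone. Origin: middle of its underside.
- sample_jar: Amber sample jar with a white lid, 60 mm wide, 85 mm tall. Stands loose on the bench; leave it alone. Origin: middle of its underside.
- beaker: Clear glass beaker, 68 mm wide at the rim, 90 mm tall. Stands loose on the bench; leave it alone. Origin: middle of its underside.
- wash_bottle: White bottle with a red cap, 60 mm wide, 150 mm tall. Stands loose on the bench; leave it alone. Origin: middle of its underside.
- weigh_dish: White plastic weighing dish, 90 mm wide, 22 mm tall. Stands loose on the bench; leave it alone. Origin: middle of its underside.
- timer: Flat white bench timer, 55 x 70 x 18 mm. Stands loose on the bench; leave it alone. Origin: middle of its underside.

How it is judged:
By the outcome, as a careful person would: the job done as asked, in the order asked, and still so for the second after the job is handed in, with the robot touching nothing.
It also fails if it takes over 58 s, if anything falls off the work surface, if the arm or the gripper's body presses on something with over 40 N, if the wrist force passes 120 N, or if a joint passes its speed limit or range.

### The arm

A 6-joint arm with a two-finger parallel gripper is mounted at the origin on the work surface. World frame = base frame: x ahead of the robot, y to its left, z up, the work surface at z = 0. Lengths are in mm, angles in rad, forces in N, time in s.
With the tool pointing down it reaches from about 275 to 1000 mm from the base axis. Payload 8.4 kg.
Tool frame: the origin (TCP) lies midway between the tips of the shut fingers; the grasp point (between the pads) lies 19 mm behind it; z points along the fingers, y is the line along which they close (so a half turn about z gives the same grasp; the last joint's range is limited). The gripper opens to 85 mm and grips with 20 to 120 N. Pads are 22 mm wide; open, the fingers measure 114 mm over their backs; the gripper's body (76 mm by 85 mm) begins 54 mm behind the grasp point. The pads swing forward as they close: fully open they stand 13 mm farther back than shut.
Start: joints at [1.202, 0.353, 1.633, -0, 1.155, -0.002], TCP at [224.143, 583.428, 231.281] pointing down, gripper open.
Joint ranges: [-2.63, 2.63], [-0.92, 2.1], [0.06, 2.66], [-1.3, 4.44], [0, 2.69], [-3.02, 3.02]. Speed limits (rad/s): [2.22, 2.22, 2.79, 3.14, 3.14, 3.14].

### API

Orientations are given as [roll, pitch, yaw] about the fixed x, y, z axes, in that order (R = Rz(yaw) Ry(pitch) Rx(roll)).
In Python, from rig import monitor, imaging, r gives the robot as it stands.
- The arm moves only by the tool drive_tool, never from a script. Its argument "plan" is a list of rows, each an object of numbers: "x", "y", "z": the shift along the tool's x, y, z in units of 50 mm (1.0 is 50 mm); "ax", "ay", "az": the turn, a rotation vector about the tool's x, y, z in units of 6 degrees (1.0 is 6 degrees); "hand": the finger opening in mm, from 0 to 85.4. In form: [{"x": .., "y": .., "z": .., "ax": .., "ay": .., "az": .., "hand": ..}, ...]. A call has 1 to 8 rows; each row is the pose to reach, as a shift and turn from the pose commanded when the call began, along the tool's axes at that moment; what a row does not reach only later rows make up. A row lasts 1/10 s, in which the tool goes at most 50 mm and 8.59 degrees, less where a joint would pass 70% of its speed; a pose out of reach is approached as far as the arm can. A call with a gripper value outside its range is refused whole. The fingers move at their own pace and stop on an object; "grip_force" is the grip in N (left out, the last holds). Time passes only in rows, so rows that repeat a pose let the fingers close. It gives the time, the measured TCP pose, the force, the opening and the grip force at its end, in the units of the state.
- monitor.sense(): the state, without advancing time (a new reading comes with each control period).
- imaging.grab_frame(name): name is "side" or "top" or "wrist"; returns the picture (400x640x3 uint8, red, green, blue); there is no depth.
- imaging.camera_info(name): a dict with "mtx" (3x3 intrinsics, pixels), "R" (3x3) and "t" (3): a world point X has camera coordinates R X + t. Camera axes: x right, y down, z forward; pixel columns grow to the right and rows downward; lengths in mm; the calibration is good to about 2 mm. A picture is of the moment at which its call begins: read the wrist's pose just before it. camera_info takes no time and is no camera call; for the wrist camera it gives the pose at the moment of the call.
- r.sign_off(): hands the job in; it is judged then, once.
The state is a dict: "clock": time; "qpos": joint angles; "qvel": joint speeds; "joint_efforts": joint torques, N m; "eef_pos": TCP position; "tcp_rot": TCP orientation; "contact_force": force on the tool from outside, world axes, zero at the start; "wrist_torque": the same for the moment, N m; "opening": opening from 0.0 (shut) to 1.0 (fully open); "grasp_force": force on a finger pad.
Only numpy, scipy, OpenCV 4.12 (cv2) and the standard library are available. Lean on these libraries where they do the work, as an engineer would, in place of code of your own. Each camera call takes 0.05 s, during which the arm holds its last target. There are 200 camera calls.

## Working session

There is one attempt and no reset: what is moved stays moved. The work goes in short steps, Python scripts to look and compute and a tool call to move; the robot and the scene stay as the last step left them, time stands still between calls to the robot, and variables do not carry over. Pictures are saved under pics/ and viewed, at most 10 in all, crops included, and the job is handed in when it is done.

Besides the shell and the picture viewer there is one more tool, called after ">>>" as a command line: name --argument value ..., lists and objects as JSON in quotes. drive_tool: Moves the arm, as the interface text tells. Its arguments: {"type":"object","properties":{"plan":{"type":"array","items":{"type":"object","properties":{"x":{"type":"number"},"y":{"type":"number"},"z":{"type":"number"},"ax":{"type":"number"},"ay":{"type":"number"},"az":{"type":"number"},"hand":{"type":"number"}}}},"grip_force":{"type":"number"}},"required":["plan"]}

```bash
mkdir -p pics; python3 - <<'E'
from rig import monitor, imaging, r
import cv2
s=monitor.sense();print(s['clock'],s['eef_pos'],s['tcp_rot'],s['opening'])
for n in("top","side"):
    cv2.imwrite(f"pics/{n}0.png",imaging.grab_frame(n)[:,:,::-1])
    i=imaging.camera_info(n);print(n,i['mtx'],i['R'],i['t'])
E
```

```text
0.0 [223.97844593 582.97496472 230.54607194] [-3.14018626e+00  7.13717870e-06  2.77478096e+00] 1.0034209015480537
top [[409.61546391   0.         316.89299285]
 [  0.         409.61546391 195.89384286]
 [  0.           0.           1.        ]] [[-0.02926743 -0.99924065 -0.02572046]
 [-0.99522882  0.03152661 -0.09233459]
 [ 0.09307535  0.02289534 -0.99539579]] [  26.83988973  487.77853238 1393.5335407 ]
side [[481.81689621   0.         319.97119152]
 [  0.         481.81689621 197.12255865]
 [  0.           0.           1.        ]] [[ 0.98239308 -0.18637729  0.01293635]
 [-0.11517956 -0.65871789 -0.74352163]
 [ 0.14709695  0.72894049 -0.66858675]] [-451.72930841  115.20837459 1391.22402172]
```

View pics/top0.png

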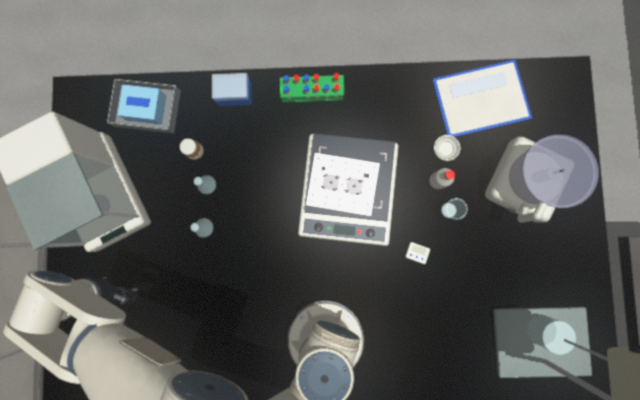

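View pics/side0.png

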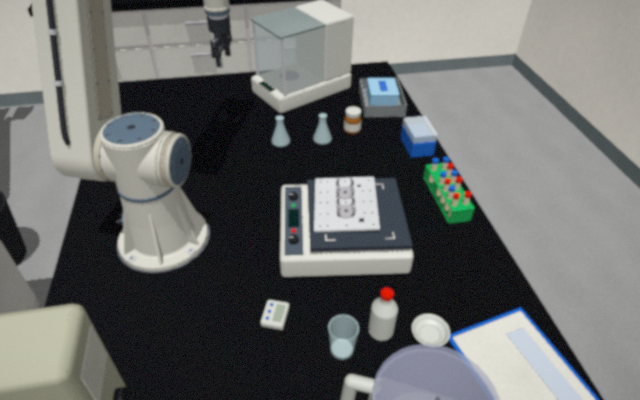

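The top view shows the shaker deck around (350,180), with the white tray on it, shifted toward the robot and left. The side view agrees. Next I'll bring the wrist camera over it.

```bash
cat > h.py <<'E'
from rig import monitor, imaging, r
import numpy as np, cv2
from scipy.spatial.transform import Rotation as Ro
def ray(i,uv,z):
    d=i['R'].T@np.linalg.inv(i['mtx'])@np.r_[uv,1.]; c=-i['R'].T@i['t']
    return c+d*(z-c[2])/d[2]
def proj(i,P):
    q=i['R']@np.array(P).T+np.array(i['t'])[:,None]; q=i['mtx']@q; return (q[:2]/q[2]).T
def tool():
    s=monitor.sense(); return np.array(s['eef_pos']),Ro.from_euler('xyz',s['tcp_rot']).as_matrix()
def move(target,yaw=None):
    p,R=tool(); print('xyz units',(R.T@(np.array(target)-p)/50).round(3))
    if yaw is not None:
        T=Ro.from_euler('xyz',[np.pi,0,yaw]).as_matrix()
        print('rot units',(np.degrees(Ro.from_matrix(R.T@T).as_rotvec())/6).round(3))
E
python3 - <<'E'
from h import *
i=imaging.camera_info('top')
for uv in [(312,135),(397,143),(389,222),(305,215),(315,153),(379,163),(371,215),(306,208)]: print(uv,ray(i,uv,112).round())
w=imaging.camera_info('wrist');p,R=tool()
print(w['mtx'],"cam in tool",R.T@(-w['R'].T@w['t']-p),"axes",R.T@w['R'].T)
move([450,-30,420],3.14); move([450,-30,420],1.57);move([450,-30,420],0)
E
```

```text
(312, 135) [681.  20. 112.]
(397, 143) [ 645. -256.  112.]
(389, 222) [ 389. -219.  112.]
(305, 215) [419.  50. 112.]
(315, 153) [621.  12. 112.]
(379, 163) [ 581. -195.  112.]
(371, 215) [ 413. -162.  112.]
(306, 208) [442.  46. 112.]
[[276.61649236   0.         319.35985185]
 [  0.         276.61649236 203.00899165]
 [  0.           0.           1.        ]] cam in tool [  66.84718443   -0.76978311 -142.40576805] axes [[-3.89221169e-04 -9.63595490e-01 -2.67364135e-01]
 [ 9.99999896e-01 -4.38658999e-04  1.25180231e-04]
 [-2.37904789e-04 -2.67364058e-01  9.63595560e-01]]
xyz units [-8.617 -9.829 -3.775]
rot units [-1.100e-02 -2.000e-03 -3.487e+00]
xyz units [-8.617 -9.829 -3.775]
rot units [-1.0000e-02  7.0000e-03  1.1505e+01]
xyz units [-8.617 -9.829 -3.775]
rot units [-3.0000e-03  1.6000e-02  2.6498e+01]
```

```bash
python3 - <<'E'
from h import *
move([515,-185,350],1.45)
E
```

```text
xyz units [-10.942 -12.255  -2.373]
rot units [-1.0000e-02  7.0000e-03  1.2651e+01]
```

>>> drive_tool --plan '[{"x": -10.94, "y": -12.25, "z": -2.4, "az": 12.65, "hand": 0}, {"x": -10.94, "y": -12.25, "z": -2.4, "az": 12.65, "hand": 0}, {"x": -10.94, "y": -12.25, "z": -2.4, "az": 12.65, "hand": 0}, {"x": -10.94, "y": -12.25, "z": -2.4, "az": 12.65, "hand": 0}, {"x": -10.94, "y": -12.25, "z": -2.4, "az": 12.65, "hand": 0}, {"x": -10.94, "y": -12.25, "z": -2.4, "az": 12.65, "hand": 0}, {"x": -10.94, "y": -12.25, "z": -2.4, "az": 12.65, "hand": 0}, {"x": -10.94, "y": -12.25, "z": -2.4, "az": 12.65, "hand": 0}]'

```text
invalid input
```

```bash
python3 - <<'E'
from h import *
move([515,-185,350],1.45)
E
```

```text
xyz units [-10.942 -12.255  -2.373]
rot units [-1.0000e-02  7.0000e-03  1.2651e+01]
```

>>> drive_tool --plan '[{"x": -0.7, "y": -0.7, "z": -0.15, "ax": 0, "ay": 0, "az": 0.8, "hand": 0}, {"x": -1.4, "y": -1.4, "z": -0.3, "ax": 0, "ay": 0, "az": 1.6, "hand": 0}, {"x": -2.1, "y": -2.2, "z": -0.5, "ax": 0, "ay": 0, "az": 2.4, "hand": 0}, {"x": -2.8, "y": -3.0, "z": -0.7, "ax": 0, "ay": 0, "az": 3.2, "hand": 0}, {"x": -3.5, "y": -3.8, "z": -0.9, "ax": 0, "ay": 0, "az": 4.0, "hand": 0}, {"x": -4.2, "y": -4.6, "z": -1.1, "ax": 0, "ay": 0, "az": 4.8, "hand": 0}, {"x": -4.9, "y": -5.4, "z": -1.3, "ax": 0, "ay": 0, "az": 5.6, "hand": 0}, {"x": -5.5, "y": -6.1, "z": -1.5, "ax": 0, "ay": 0, "az": 6.3, "hand": 0}]'

```text
clock: 0.9
eef_pos: [365.6, 214.4, 302.9]
tcp_rot: [-3.142, 0.0, 2.112]
contact_force: [1.0, 0.4, -0.0]
opening: 0.002
grasp_force: 0.0
```

```bash
python3 - <<'E'
from h import *
move([515,-185,350],1.45)
E
```

```text
xyz units [-8.386 -1.556 -0.941]
rot units [-0.000e+00  1.000e-03  6.323e+00]
```

>>> drive_tool --plan '[{"x": -1.0, "y": -0.2, "z": -0.1, "ax": 0, "ay": 0, "az": 0.8, "hand": 0}, {"x": -2.0, "y": -0.4, "z": -0.2, "ax": 0, "ay": 0, "az": 1.6, "hand": 0}, {"x": -3.0, "y": -0.6, "z": -0.3, "ax": 0, "ay": 0, "az": 2.4, "hand": 0}, {"x": -4.0, "y": -0.8, "z": -0.5, "ax": 0, "ay": 0, "az": 3.2, "hand": 0}, {"x": -5.0, "y": -1.0, "z": -0.6, "ax": 0, "ay": 0, "az": 4.0, "hand": 0}, {"x": -6.0, "y": -1.2, "z": -0.7, "ax": 0, "ay": 0, "az": 4.8, "hand": 0}, {"x": -7.0, "y": -1.3, "z": -0.8, "ax": 0, "ay": 0, "az": 5.6, "hand": 0}, {"x": -8.0, "y": -1.5, "z": -0.9, "ax": 0, "ay": 0, "az": 6.3, "hand": 0}]'

```text
clock: 1.7
eef_pos: [505.5, -157.6, 346.8]
tcp_rot: [3.142, -0.0, 1.452]
contact_force: [0.8, 0.5, 0.1]
opening: -0.003
grasp_force: 0.0
```

>>> drive_tool --plan '[{"x": -0.2, "y": 0, "z": 0, "ax": 0, "ay": 0, "az": 0, "hand": 0}, {"x": -0.2, "y": 0, "z": 0, "ax": 0, "ay": 0, "az": 0, "hand": 0}, {"x": -0.2, "y": 0, "z": 0, "ax": 0, "ay": 0, "az": 0, "hand": 0}]'

```text
clock: 2.0
eef_pos: [503.3, -164.7, 346.2]
tcp_rot: [-3.14, -0.001, 1.455]
contact_force: [-0.2, 0.3, -0.2]
opening: 0.001
grasp_force: 0.0
```

```bash
python3 - <<'E'
from h import *
print(tool()[0],monitor.sense()['tcp_rot'])
w=imaging.camera_info('wrist')
cv2.imwrite("pics/w1.png",imaging.grab_frame('wrist')[:,:,::-1]); np.savez('w1.npz',**w)
print(proj(w,[[533,-101,110],[514,-75,116]]))
E
```

```text
[ 503.3312458  -164.68318796  346.20236592] [-3.14028937e+00 -7.97177679e-04  1.45547075e+00]
[[335.85348701 126.59001883]
 [319.27080908 107.37230194]]
```

View pics/w1.png

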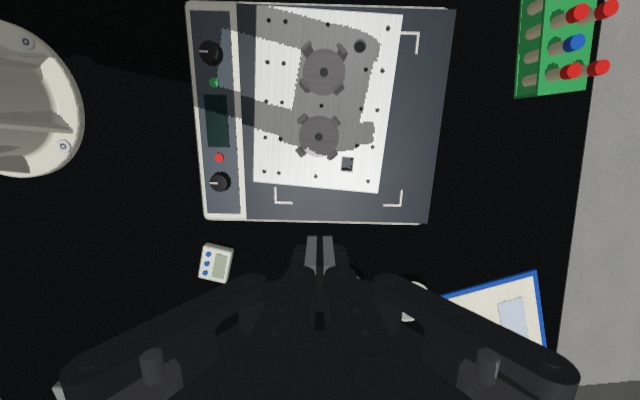

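The wrist view shows the tray's corners near (253,181), (378,192) and (402,14). The slot is at (347,164) and the round hole at (360,46). The L marks are at (275,203), (401,205) and (418,33). I'll zoom in for subpixel values.

```bash
python3 - <<'E'
import cv2
a=cv2.imread('pics/w1.png')[0:225,190:460]
cv2.imwrite('pics/w1z.png',cv2.resize(a,None,fx=2.6,fy=2.6,interpolation=cv2.INTER_CUBIC))
E
```

```text
(no output)
```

View pics/w1z.png

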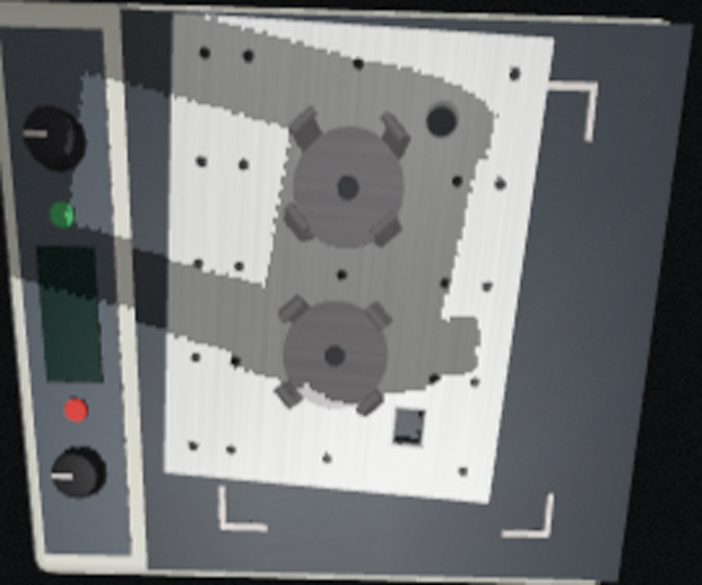

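```bash
cat >> h.py <<'E'
from scipy.optimize import least_squares
def rig2(p,P,pitch=0,z=110.):
    R=Ro.from_euler('xyz',[0,pitch,p[2]]).as_matrix(); return np.array(P,float)@R.T+[p[0],p[1],z]
def fit_shaker(w,cs,uv):
    f=lambda p:(proj(w,rig2(p,[[a*(85+p[3]),b*(105+p[3]),0] for a,b in cs]))-uv).ravel()
    s=least_squares(f,[533,-101,-.115,5]);return s.x,s.fun
def fit_tray(w,P,uv,tilt):
    z=110+85*np.sin(tilt)
    f=lambda p:(proj(w,rig2(p,P,-tilt,z))-uv).ravel()
    s=least_squares(f,[514,-75,-.19]);return s.x,s.fun
def rel(t,s):
    c,n=np.cos(s[2]),np.sin(s[2]);d=t[:2]-s[:2];return np.r_[c*d[0]+n*d[1],-n*d[0]+c*d[1],t[2]-s[2]]
E
python3 - <<'E'
from h import *
w=dict(np.load('w1.npz'))
Z=lambda a:np.array(a,float)/2.6+[190-.3,-.3]
s,e=fit_shaker(w,[(1,1),(1,-1),(-1,-1)],Z([(597,84),(550,535),(221,528)]))
print('shaker',s.round(3),e.round(2))
T=[[40,70,6],[40,-70,6],[-85,-105,6],[85,-105,6],[85,105,6]]
uv=Z([(442,121),(408,427),(165,473),(490,502),(553,38)])
for tilt in (0,.069):
    t,e=fit_tray(w,T,uv,tilt); print('tray',tilt,t.round(3),e.round(2),'rel',rel(t,s).round(3))
    print('holes rel pins',(rig2(rel(t,s),[[40,70,0],[40,-70,0]])-rig2([0,0,0],[[40,70,0],[40,-70,0]])).round(1))
s[3]=0;np.save('s.npy',s)
E
```

```text
shaker [ 5.40648e+02 -9.86430e+01 -1.39000e-01  4.65800e+00] [ 0.03 -0.17 -0.27  0.18  0.23  0.03]
tray 0 [ 5.17995e+02 -7.26800e+01 -1.94000e-01] [ 0.12  0.49  1.04 -1.43  0.89 -0.68 -0.72 -2.37 -1.17  2.74] rel [-26.028  22.577  -0.055]
holes rel pins [[-22.3  20.3   0. ]
 [-29.9  20.5   0. ]]
tray 0.069 [ 5.16762e+02 -7.36860e+01 -1.94000e-01] [-0.25 -0.49  0.41  0.24 -0.04  0.11 -0.31  0.38  0.19 -0.07] rel [-27.11   21.411  -0.055]
holes rel pins [[-23.3  19.1   0. ]
 [-31.   19.3   0. ]]
```

```bash
cat >> h.py <<'E'
def to(sx,sy,z,yaw=0):
    s=np.load('s.npy');m=rig2(s,[[sx,sy,0]])[0];move([m[0],m[1],z],np.pi/2+s[2]+yaw)
def where():
    s=np.load('s.npy');p,R=tool();st=monitor.sense();c=Ro.from_euler('z',-s[2]).as_matrix()
    print('t',st['clock'],'shaker-frame tip',(c@(p-[s[0],s[1],0])).round(1),'F',(c@np.array(st['contact_force'])).round(1))
E
python3 -c "
from h import *
where();to(-140,18,150)"
```

```text
t 2.05 shaker-frame tip [-27.8 -70.1 346.4] F [-0.2  0.   0.6]
xyz units [ 1.814 -2.197  3.931]
rot units [-0.008 -0.007  0.233]
```

>>> drive_tool --plan '[{"x": 0.5, "y": -0.7, "z": 0.3, "ax": 0, "ay": 0, "az": 0.23, "hand": 0}, {"x": 1.0, "y": -1.4, "z": 0.8, "ax": 0, "ay": 0, "az": 0.23, "hand": 0}, {"x": 1.5, "y": -2.0, "z": 1.5, "ax": 0, "ay": 0, "az": 0.23, "hand": 0}, {"x": 1.81, "y": -2.2, "z": 2.3, "ax": 0, "ay": 0, "az": 0.23, "hand": 0}, {"x": 1.81, "y": -2.2, "z": 3.1, "ax": 0, "ay": 0, "az": 0.23, "hand": 0}, {"x": 1.81, "y": -2.2, "z": 3.9, "ax": 0, "ay": 0, "az": 0.23, "hand": 0}, {"x": 1.81, "y": -2.2, "z": 3.9, "ax": 0, "ay": 0, "az": 0.23, "hand": 0}, {"x": 1.81, "y": -2.2, "z": 3.9, "ax": 0, "ay": 0, "az": 0.23, "hand": 0}]'

```text
clock: 2.85
eef_pos: [404.8, -62.0, 152.3]
tcp_rot: [-3.14, -0.0, 1.433]
contact_force: [1.0, -0.5, 1.3]
opening: 0.003
grasp_force: 0.0
```

```bash
python3 -c "
from h import *
where();to(-139,18,113)
cv2.imwrite('pics/w2.png',imaging.grab_frame('wrist')[:,:,::-1])"
```

```text
t 2.85 shaker-frame tip [-139.6   17.5  152.3] F [ 1.  -0.4  1.3]
xyz units [0.011 0.012 0.786]
rot units [-0.012 -0.002  0.008]
```

View pics/w2.png

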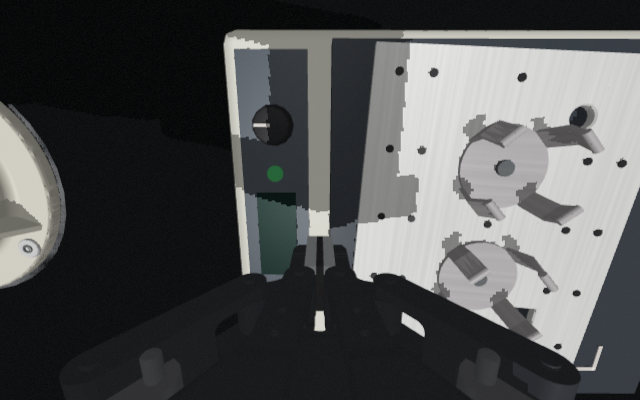

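The shut fingertips (about 305–335, 245) are over the strip's rim, and the tray's front edge is at column 355 or so, clear to the right. I'll lower the fingers and push in +x.

>>> drive_tool --plan '[{"x": 0.01, "y": 0, "z": 0.4, "ax": 0, "ay": 0, "az": 0, "hand": 0}, {"x": 0.01, "y": 0, "z": 0.7, "ax": 0, "ay": 0, "az": 0, "hand": 0}, {"x": 0.01, "y": 0, "z": 0.79, "ax": 0, "ay": 0, "az": 0, "hand": 0}, {"x": 0.01, "y": 0, "z": 0.79, "ax": 0, "ay": 0, "az": 0, "hand": 0}]'

```text
clock: 3.3
eef_pos: [406.0, -62.5, 113.3]
tcp_rot: [3.14, 0.0, 1.431]
contact_force: [-0.1, -0.4, 0.8]
opening: 0.0
grasp_force: 0.0
```

```bash
python3 -c "
from h import *
where();to(-120,18,113)"
```

```text
t 3.3 shaker-frame tip [-138.4   17.2  113.3] F [-0.1 -0.4  0.8]
xyz units [0.017 0.367 0.007]
rot units [ 0.013  0.    -0.007]
```

>>> drive_tool --plan '[{"x": 0.01, "y": 0.06, "z": 0, "ax": 0, "ay": 0, "az": 0, "hand": 0}, {"x": 0.01, "y": 0.12, "z": 0, "ax": 0, "ay": 0, "az": 0, "hand": 0}, {"x": 0.01, "y": 0.18, "z": 0, "ax": 0, "ay": 0, "az": 0, "hand": 0}, {"x": 0.01, "y": 0.24, "z": 0, "ax": 0, "ay": 0, "az": 0, "hand": 0}, {"x": 0.01, "y": 0.3, "z": 0, "ax": 0, "ay": 0, "az": 0, "hand": 0}, {"x": 0.01, "y": 0.36, "z": 0, "ax": 0, "ay": 0, "az": 0, "hand": 0}, {"x": 0.01, "y": 0.42, "z": 0, "ax": 0, "ay": 0, "az": 0, "hand": 0}, {"x": 0.01, "y": 0.48, "z": 0, "ax": 0, "ay": 0, "az": 0, "hand": 0}]'

```text
clock: 4.1
eef_pos: [428.1, -65.1, 111.9]
tcp_rot: [-3.139, 0.0, 1.431]
contact_force: [-5.1, -0.7, 3.2]
opening: -0.002
grasp_force: 2.1
```

```bash
python3 -c "
from h import *
where()"
```

```text
t 4.1 shaker-frame tip [-116.1   17.6  111.9] F [-5.  -1.4  3.2]
```

>>> drive_tool --plan '[{"x": 0, "y": 0.05, "z": 0, "ax": 0, "ay": 0, "az": 0, "hand": 0}, {"x": 0, "y": 0.1, "z": 0, "ax": 0, "ay": 0, "az": 0, "hand": 0}, {"x": 0, "y": 0.15, "z": 0, "ax": 0, "ay": 0, "az": 0, "hand": 0}, {"x": 0, "y": 0.2, "z": 0, "ax": 0, "ay": 0, "az": 0, "hand": 0}, {"x": 0, "y": 0.2, "z": 0, "ax": 0, "ay": 0, "az": 0, "hand": 0}]'

```text
clock: 4.6
eef_pos: [440.0, -66.7, 112.4]
tcp_rot: [3.14, -0.0, 1.431]
contact_force: [-0.2, -1.0, -0.2]
opening: 0.0
grasp_force: 0.1
```

```bash
python3 -c "
from h import *
where();to(-30,-45,346)"
```

```text
t 4.6 shaker-frame tip [-104.1   17.7  112.4] F [-0.  -1.1 -0.2]
xyz units [-1.252  1.49  -4.67 ]
rot units [ 0.014 -0.001 -0.008]
```

>>> drive_tool --plan '[{"x": 0, "y": -0.2, "z": 0, "ax": 0, "ay": 0, "az": 0, "hand": 0}, {"x": 0, "y": -0.2, "z": -0.8, "ax": 0, "ay": 0, "az": 0, "hand": 0}, {"x": 0, "y": 0, "z": -1.7, "ax": 0, "ay": 0, "az": 0, "hand": 0}, {"x": -0.4, "y": 0.5, "z": -2.6, "ax": 0, "ay": 0, "az": 0, "hand": 0}, {"x": -0.8, "y": 1.0, "z": -3.5, "ax": 0, "ay": 0, "az": 0, "hand": 0}, {"x": -1.25, "y": 1.49, "z": -4.3, "ax": 0, "ay": 0, "az": 0, "hand": 0}, {"x": -1.25, "y": 1.49, "z": -4.67, "ax": 0, "ay": 0, "az": 0, "hand": 0}, {"x": -1.25, "y": 1.49, "z": -4.67, "ax": 0, "ay": 0, "az": 0, "hand": 0}]'

```text
clock: 5.4
eef_pos: [506.3, -140.3, 350.0]
tcp_rot: [3.134, 0.001, 1.43]
contact_force: [0.5, -0.4, -0.6]
opening: -0.003
grasp_force: 0.0
```

```bash
python3 -c "
from h import *
where();w=imaging.camera_info('wrist');a=imaging.grab_frame('wrist')[:,:,::-1];np.savez('w3.npz',**w)
cv2.imwrite('pics/w3.png',a)
cv2.imwrite('pics/w3z.png',cv2.resize(a[15:240,190:460],None,fx=2.6,fy=2.6,interpolation=cv2.INTER_CUBIC))"
```

```text
t 5.4 shaker-frame tip [-28.3 -46.1 350. ] F [ 0.6 -0.3 -0.6]
```

View pics/w3z.png

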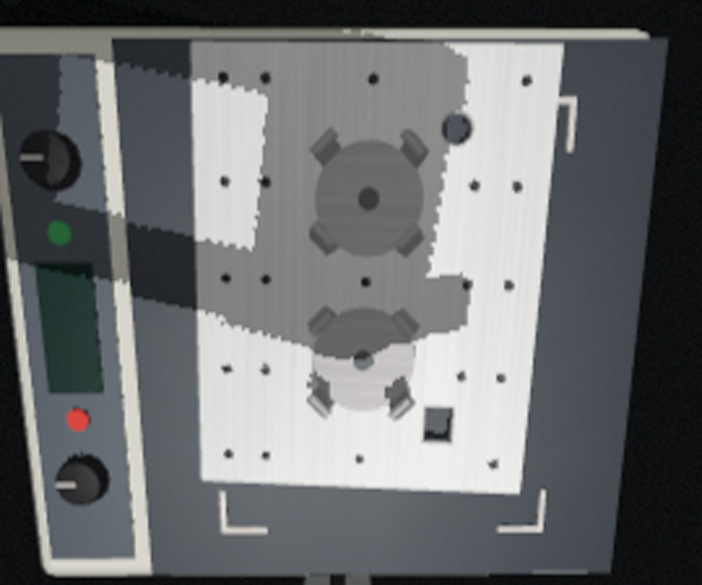

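The tray has moved in +x and is nearly square. In the zoom the holes are at (457,129) and (438,424), and the corners at (190,40), (203,480), (520,493) and (564,44).

```bash
python3 - <<'E'
from h import *
w=dict(np.load('w3.npz'))
Z=lambda a:np.array(a,float)/2.6+[190-.3,15-.3]
s,e=fit_shaker(w,[(1,1),(1,-1),(-1,-1)],Z([(577,97),(543,533),(221,529)]))
print('shaker',s.round(3),e.round(2),np.load('s.npy'))
T=[[40,70,6],[40,-70,6],[-85,-105,6],[85,-105,6],[85,105,6],[-85,105,6]]
uv=Z([(457,129),(438,424),(203,480),(520,493),(564,44),(190,40)])
for tilt in (.079,):
    t,e=fit_tray(w,T,uv,tilt); print('tray',tilt,t.round(3),e.round(2),'rel',rel(t,s).round(3))
    print('holes rel pins',(rig2(rel(t,s),[[40,70,0],[40,-70,0]])-rig2([0,0,0],[[40,70,0],[40,-70,0]])).round(1))
s0=(s+np.load('s.npy'))/2;s0[3]=0;np.save('s.npy',s0)
E
```

```text
shaker [ 5.40446e+02 -9.83210e+01 -1.45000e-01  4.95300e+00] [ 0.46  0.02 -0.56 -0.72  0.02  0.69] [ 5.40647845e+02 -9.86428862e+01 -1.38853094e-01  0.00000000e+00]
tray 0.079 [ 5.33097e+02 -7.29550e+01 -1.67000e-01] [ 0.15 -0.57  0.12  0.4  -0.57  0.07  0.07  0.39  0.06 -0.4   0.1   0.35] rel [-1.0937e+01  2.4039e+01 -2.2000e-02]
holes rel pins [[ -9.4  23.2   0. ]
 [-12.5  23.2   0. ]]
```

```bash
python3 -c "
from h import *
where();to(-118,18,113)"
```

```text
t 5.45 shaker-frame tip [-29.6 -45.6 347.5] F [-0.1  0.1  0.2]
xyz units [ 1.278 -1.785  4.681]
rot units [0.038 0.004 0.015]
```

>>> drive_tool --plan '[{"x": 0.5, "y": -0.7, "z": 0.6, "ax": 0, "ay": 0, "az": 0, "hand": 0}, {"x": 0.9, "y": -1.3, "z": 1.4, "ax": 0, "ay": 0, "az": 0, "hand": 0}, {"x": 1.28, "y": -1.78, "z": 2.3, "ax": 0, "ay": 0, "az": 0, "hand": 0}, {"x": 1.28, "y": -1.78, "z": 3.2, "ax": 0, "ay": 0, "az": 0, "hand": 0}, {"x": 1.28, "y": -1.78, "z": 4.0, "ax": 0, "ay": 0, "az": 0, "hand": 0}, {"x": 1.28, "y": -1.78, "z": 4.5, "ax": 0, "ay": 0, "az": 0, "hand": 0}, {"x": 1.28, "y": -1.78, "z": 4.68, "ax": 0, "ay": 0, "az": 0, "hand": 0}, {"x": 1.28, "y": -1.78, "z": 4.68, "ax": 0, "ay": 0, "az": 0, "hand": 0}]'

```text
clock: 6.25
eef_pos: [422.8, -62.6, 111.1]
tcp_rot: [-3.138, -0.0, 1.432]
contact_force: [0.8, -0.4, 0.6]
opening: 0.004
grasp_force: 0.0
```

```bash
python3 -c "
from h import *
where();to(-93.5,18,113)"
```

```text
t 6.25 shaker-frame tip [-121.6   18.9  111.1] F [ 0.9 -0.3  0.6]
xyz units [-0.02   0.562 -0.04 ]
rot units [-0.036 -0.001  0.026]
```

>>> drive_tool --plan '[{"x": 0, "y": 0.1, "z": 0, "ax": 0, "ay": 0, "az": 0, "hand": 0}, {"x": 0, "y": 0.2, "z": 0, "ax": 0, "ay": 0, "az": 0, "hand": 0}, {"x": 0, "y": 0.28, "z": 0, "ax": 0, "ay": 0, "az": 0, "hand": 0}, {"x": 0, "y": 0.34, "z": 0, "ax": 0, "ay": 0, "az": 0, "hand": 0}, {"x": 0, "y": 0.4, "z": 0, "ax": 0, "ay": 0, "az": 0, "hand": 0}, {"x": 0, "y": 0.45, "z": 0, "ax": 0, "ay": 0, "az": 0, "hand": 0}, {"x": 0, "y": 0.5, "z": 0, "ax": 0, "ay": 0, "az": 0, "hand": 0}, {"x": 0, "y": 0.5, "z": 0, "ax": 0, "ay": 0, "az": 0, "hand": 0}]'

```text
clock: 7.05
eef_pos: [450.2, -66.7, 111.7]
tcp_rot: [3.141, -0.0, 1.431]
contact_force: [-0.1, -0.1, -1.0]
opening: 0.001
grasp_force: 0.5
```

```bash
python3 -c "
from h import *
where();to(-93.5,18,113);to(0,152,200)"
```

```text
t 7.05 shaker-frame tip [-93.9  18.7 111.7] F [-0.1 -0.1 -1. ]
xyz units [-0.014  0.008 -0.025]
rot units [ 0.009 -0.     0.023]
xyz units [ 2.661  1.886 -1.763]
rot units [ 0.009 -0.     0.023]
```

>>> drive_tool --plan '[{"x": 0, "y": -0.25, "z": 0, "ax": 0, "ay": 0, "az": 0, "hand": 0}, {"x": 0, "y": -0.25, "z": -0.8, "ax": 0, "ay": 0, "az": 0, "hand": 0}, {"x": 0.5, "y": 0, "z": -1.5, "ax": 0, "ay": 0, "az": 0, "hand": 0}, {"x": 1.2, "y": 0.6, "z": -1.8, "ax": 0, "ay": 0, "az": 0, "hand": 0}, {"x": 1.9, "y": 1.2, "z": -1.8, "ax": 0, "ay": 0, "az": 0, "hand": 0}, {"x": 2.7, "y": 1.88, "z": -1.8, "ax": 0, "ay": 0, "az": 0, "hand": 0}, {"x": 2.7, "y": 1.88, "z": -1.6, "ax": 0, "ay": 0, "az": 0, "hand": 0}, {"x": 2.7, "y": 1.88, "z": -1.6, "ax": 0, "ay": 0, "az": 0, "hand": 0}]'

```text
clock: 7.85
eef_pos: [560.7, 54.7, 190.3]
tcp_rot: [-3.14, 0.001, 1.433]
contact_force: [-0.7, -0.3, -0.0]
opening: 0.0
grasp_force: 0.0
```

```bash
python3 -c "
from h import *
where();to(0,153,114)
w=imaging.camera_info('wrist');a=imaging.grab_frame('wrist')[:,:,::-1];np.savez('w4.npz',**w)
cv2.imwrite('pics/w4.png',a)"
```

```text
t 7.85 shaker-frame tip [ -1.7 154.5 190.3] F [-0.6 -0.4 -0. ]
xyz units [-0.03   0.037  1.527]
rot units [-0.017  0.005  0.04 ]
```

>>> drive_tool --plan '[{"x": 0, "y": 0.02, "z": 0.8, "ax": 0, "ay": 0, "az": 0, "hand": 0}, {"x": 0, "y": 0.02, "z": 1.4, "ax": 0, "ay": 0, "az": 0, "hand": 0}, {"x": 0, "y": 0.02, "z": 1.54, "ax": 0, "ay": 0, "az": 0, "hand": 0}, {"x": -0.1, "y": 0.02, "z": 1.54, "ax": 0, "ay": 0, "az": 0, "hand": 0}, {"x": -0.2, "y": 0.02, "z": 1.54, "ax": 0, "ay": 0, "az": 0, "hand": 0}, {"x": -0.26, "y": 0.02, "z": 1.54, "ax": 0, "ay": 0, "az": 0, "hand": 0}, {"x": -0.32, "y": 0.02, "z": 1.54, "ax": 0, "ay": 0, "az": 0, "hand": 0}, {"x": -0.32, "y": 0.02, "z": 1.54, "ax": 0, "ay": 0, "az": 0, "hand": 0}]'

```text
clock: 8.7
eef_pos: [560.7, 37.6, 115.7]
tcp_rot: [3.14, -0.0, 1.431]
contact_force: [0.3, 0.4, -0.1]
opening: 0.004
grasp_force: 0.0
```

>>> drive_tool --plan '[{"x": -0.05, "y": 0, "z": 0, "ax": 0, "ay": 0, "az": 0, "hand": 0}, {"x": -0.1, "y": 0, "z": 0, "ax": 0, "ay": 0, "az": 0, "hand": 0}, {"x": -0.15, "y": 0, "z": 0, "ax": 0, "ay": 0, "az": 0, "hand": 0}, {"x": -0.2, "y": 0, "z": 0, "ax": 0, "ay": 0, "az": 0, "hand": 0}, {"x": -0.25, "y": 0, "z": 0, "ax": 0, "ay": 0, "az": 0, "hand": 0}, {"x": -0.3, "y": 0, "z": 0, "ax": 0, "ay": 0, "az": 0, "hand": 0}, {"x": -0.3, "y": 0, "z": 0, "ax": 0, "ay": 0, "az": 0, "hand": 0}]'

```text
clock: 9.4
eef_pos: [557.7, 22.6, 114.5]
tcp_rot: [-3.141, 0.001, 1.431]
contact_force: [0.1, 0.1, 0.5]
opening: 0.0
grasp_force: 0.0
```

```bash
python3 -c "
from h import *
where();to(-30,-45,346)"
```

```text
t 9.4 shaker-frame tip [ -0.2 122.2 114.5] F [0.  0.1 0.5]
xyz units [-3.347 -0.608 -4.628]
rot units [-0.007  0.008  0.023]
```

>>> drive_tool --plan '[{"x": 0.2, "y": 0, "z": 0, "ax": 0, "ay": 0, "az": 0, "hand": 0}, {"x": 0.2, "y": 0, "z": -0.8, "ax": 0, "ay": 0, "az": 0, "hand": 0}, {"x": 0, "y": 0, "z": -1.7, "ax": 0, "ay": 0, "az": 0, "hand": 0}, {"x": -0.7, "y": -0.2, "z": -2.4, "ax": 0, "ay": 0, "az": 0, "hand": 0}, {"x": -1.5, "y": -0.4, "z": -3.0, "ax": 0, "ay": 0, "az": 0, "hand": 0}, {"x": -2.2, "y": -0.6, "z": -3.6, "ax": 0, "ay": 0, "az": 0, "hand": 0}, {"x": -2.9, "y": -0.6, "z": -4.2, "ax": 0, "ay": 0, "az": 0, "hand": 0}, {"x": -3.35, "y": -0.6, "z": -4.63, "ax": 0, "ay": 0, "az": 0, "hand": 0}]'

```text
clock: 10.2
eef_pos: [504.8, -140.1, 348.5]
tcp_rot: [3.14, 0.001, 1.43]
contact_force: [1.0, 0.2, 0.3]
opening: -0.003
grasp_force: 0.0
```

>>> drive_tool --plan '[{"x": 0, "y": 0, "z": 0, "ax": 0, "ay": 0, "az": 0, "hand": 0}, {"x": 0, "y": 0, "z": 0, "ax": 0, "ay": 0, "az": 0, "hand": 0}]'

```text
clock: 10.4
eef_pos: [505.1, -138.3, 346.0]
tcp_rot: [3.142, -0.0, 1.43]
contact_force: [-0.3, 0.5, -0.1]
opening: -0.003
grasp_force: 0.0
```

```bash
python3 -c "
from h import *
where();w=imaging.camera_info('wrist');a=imaging.grab_frame('wrist')[:,:,::-1];np.savez('w5.npz',**w)
cv2.imwrite('pics/w5.png',a)
cv2.imwrite('pics/w5z.png',cv2.resize(a[15:240,190:460],None,fx=2.6,fy=2.6,interpolation=cv2.INTER_CUBIC))"
```

```text
t 10.4 shaker-frame tip [-29.5 -44.4 346. ] F [-0.4  0.5 -0.1]
```

View pics/w5z.png

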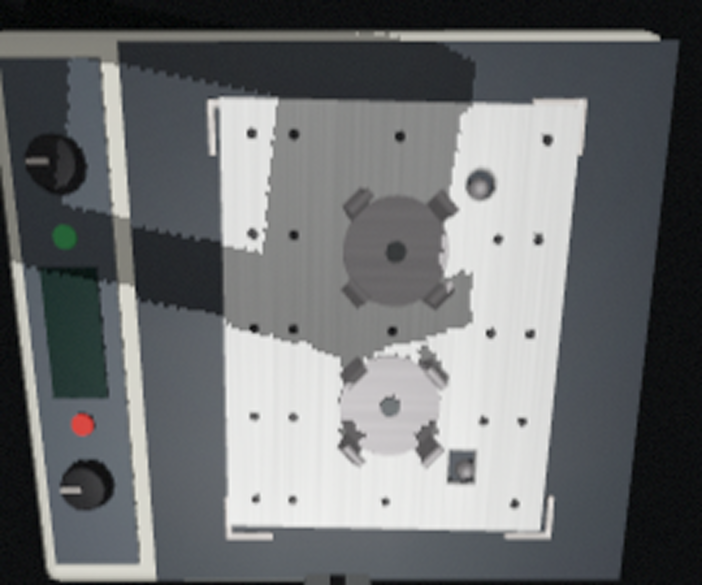

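Both pins now show through the holes, at zoom (481,184) and (462,468), and the tray lies almost inside the L marks. I'll fit the residual and the tilt.

```bash
python3 - <<'E'
from h import *
w=dict(np.load('w5.npz'))
Z=lambda a:np.array(a,float)/2.6+[190-.3,15-.3]
s,e=fit_shaker(w,[(1,1),(1,-1),(-1,-1),(-1,1)],Z([(586,100),(551,537),(228,538),(209,100)]))
print('shaker',s.round(3),e.round(2),np.load('s.npy'))
T=[[40,70,6],[40,-70,6],[-85,-105,6],[85,-105,6],[85,105,6],[-85,105,6]]
uv=Z([(481,184),(462,468),(228,528),(545,530),(581,103),(218,98)])
for tilt in (0,.025,.05,.08):
    t,e=fit_tray(w,T,uv,tilt); print('tray',tilt,t.round(3),(e**2).sum().round(2),'rel',rel(t,s).round(3))
    print('holes rel pins',(rig2(rel(t,s),[[40,70,0],[40,-70,0]])-rig2([0,0,0],[[40,70,0],[40,-70,0]])).round(1))
E
```

```text
shaker [ 5.40583e+02 -9.86970e+01 -1.39000e-01  4.71400e+00] [ 0.19 -0.07 -0.11  0.02  0.04 -0.14 -0.13  0.18] [ 5.40546716e+02 -9.84820906e+01 -1.41917010e-01  0.00000000e+00]
tray 0 [ 5.40098e+02 -9.59530e+01 -1.53000e-01] 3.67 rel [-0.862  2.651 -0.014]
holes rel pins [[ 0.1  2.1  0. ]
 [-1.8  2.1  0. ]]
tray 0.025 [ 5.39627e+02 -9.59380e+01 -1.53000e-01] 3.93 rel [-1.33   2.6   -0.014]
holes rel pins [[-0.4  2.1  0. ]
 [-2.3  2.1  0. ]]
tray 0.05 [ 5.39156e+02 -9.59240e+01 -1.53000e-01] 10.34 rel [-1.799  2.548 -0.013]
holes rel pins [[-0.9  2.   0. ]
 [-2.7  2.   0. ]]
tray 0.08 [ 5.38593e+02 -9.59100e+01 -1.53000e-01] 26.01 rel [-2.358  2.484 -0.013]
holes rel pins [[-1.4  1.9  0. ]
 [-3.3  2.   0. ]]
```

```bash
python3 -c "
from h import *
where();to(0,136,113)"
```

```text
t 10.45 shaker-frame tip [-29.9 -43.9 345.2] F [-0.5  1.6 -0.9]
xyz units [3.594 0.612 4.645]
rot units [-0.014 -0.005  0.021]
```

>>> drive_tool --plan '[{"x": 0.8, "y": 0.2, "z": 0.4, "ax": 0, "ay": 0, "az": 0, "hand": 0}, {"x": 1.6, "y": 0.4, "z": 1.0, "ax": 0, "ay": 0, "az": 0, "hand": 0}, {"x": 2.4, "y": 0.6, "z": 1.6, "ax": 0, "ay": 0, "az": 0, "hand": 0}, {"x": 3.2, "y": 0.6, "z": 2.3, "ax": 0, "ay": 0, "az": 0, "hand": 0}, {"x": 3.6, "y": 0.6, "z": 3.1, "ax": 0, "ay": 0, "az": 0, "hand": 0}, {"x": 3.6, "y": 0.6, "z": 3.9, "ax": 0, "ay": 0, "az": 0, "hand": 0}, {"x": 3.6, "y": 0.6, "z": 4.5, "ax": 0, "ay": 0, "az": 0, "hand": 0}, {"x": 3.6, "y": 0.6, "z": 4.64, "ax": 0, "ay": 0, "az": 0, "hand": 0}]'

```text
clock: 11.25
eef_pos: [555.8, 37.1, 109.8]
tcp_rot: [-3.133, 0.001, 1.433]
contact_force: [-16.5, 3.3, 37.2]
opening: 0.001
grasp_force: 18.1
```

>>> drive_tool --plan '[{"x": -0.1, "y": 0, "z": 0, "ax": 0, "ay": 0, "az": 0, "hand": 0}, {"x": -0.2, "y": 0, "z": 0, "ax": 0, "ay": 0, "az": 0, "hand": 0}, {"x": -0.25, "y": 0, "z": 0, "ax": 0, "ay": 0, "az": 0, "hand": 0}, {"x": -0.28, "y": 0, "z": 0, "ax": 0, "ay": 0, "az": 0, "hand": 0}, {"x": -0.3, "y": 0, "z": 0, "ax": 0, "ay": 0, "az": 0, "hand": 0}, {"x": -0.32, "y": 0, "z": 0, "ax": 0, "ay": 0, "az": 0, "hand": 0}, {"x": -0.32, "y": 0, "z": 0, "ax": 0, "ay": 0, "az": 0, "hand": 0}]'

```text
clock: 11.95
eef_pos: [557.7, 19.6, 114.4]
tcp_rot: [3.141, -0.0, 1.431]
contact_force: [-1.2, 0.5, 0.3]
opening: -0.003
grasp_force: 0.0
```

```bash
python3 -c "
from h import *
where()"
```

```text
t 11.95 shaker-frame tip [  0.3 119.3 114.4] F [-1.3  0.3  0.3]
```

>>> drive_tool --plan '[{"x": -0.02, "y": 0, "z": 0, "ax": 0, "ay": 0, "az": 0, "hand": 0}, {"x": -0.04, "y": 0, "z": 0, "ax": 0, "ay": 0, "az": 0, "hand": 0}, {"x": -0.04, "y": 0, "z": 0, "ax": 0, "ay": 0, "az": 0, "hand": 0}]'

```text
clock: 12.25
eef_pos: [557.4, 17.9, 114.3]
tcp_rot: [3.141, -0.0, 1.431]
contact_force: [0.3, 1.9, 0.3]
opening: -0.001
grasp_force: 0.8
```

```bash
python3 -c "
from h import *
where();to(62,0,124);to(62,0,200)"
```

```text
t 12.25 shaker-frame tip [  0.2 117.6 114.3] F [0.1 1.9 0.3]
xyz units [-2.355  1.23  -0.195]
rot units [ 0.001 -0.004  0.021]
xyz units [-2.354  1.23  -1.715]
rot units [ 0.001 -0.004  0.021]
```

Contact at 1.9 N, and the tray moved slightly. Now a touch from above at the rear middle, which presses the tray and also gives its height.

>>> drive_tool --plan '[{"x": 0.2, "y": 0, "z": 0, "ax": 0, "ay": 0, "az": 0, "hand": 0}, {"x": 0.2, "y": 0, "z": -0.8, "ax": 0, "ay": 0, "az": 0, "hand": 0}, {"x": -0.3, "y": 0.4, "z": -1.6, "ax": 0, "ay": 0, "az": 0, "hand": 0}, {"x": -1.0, "y": 0.9, "z": -1.7, "ax": 0, "ay": 0, "az": 0, "hand": 0}, {"x": -1.8, "y": 1.23, "z": -1.7, "ax": 0, "ay": 0, "az": 0, "hand": 0}, {"x": -2.35, "y": 1.23, "z": -1.7, "ax": 0, "ay": 0, "az": 0, "hand": 0}, {"x": -2.35, "y": 1.23, "z": -1.0, "ax": 0, "ay": 0, "az": 0, "hand": 0}, {"x": -2.35, "y": 1.23, "z": -0.6, "ax": 0, "ay": 0, "az": 0, "hand": 0}]'

```text
clock: 13.05
eef_pos: [601.4, -107.8, 142.7]
tcp_rot: [-3.141, 0.0, 1.43]
contact_force: [-0.3, 0.6, 0.2]
opening: -0.003
grasp_force: 0.0
```

>>> drive_tool --plan '[{"x": 0, "y": 0, "z": 0.2, "ax": 0, "ay": 0, "az": 0, "hand": 0}, {"x": 0, "y": 0, "z": 0.3, "ax": 0, "ay": 0, "az": 0, "hand": 0}, {"x": 0, "y": 0, "z": 0.36, "ax": 0, "ay": 0, "az": 0, "hand": 0}, {"x": 0, "y": 0, "z": 0.36, "ax": 0, "ay": 0, "az": 0, "hand": 0}]'

```text
clock: 13.45
eef_pos: [602.4, -106.9, 126.7]
tcp_rot: [3.141, 0.0, 1.432]
contact_force: [-0.5, 0.6, -0.2]
opening: 0.006
grasp_force: 0.0
```

```bash
python3 -c "
from h import *
where()"
```

```text
t 13.45 shaker-frame tip [ 62.4   0.4 126.7] F [-0.6  0.5 -0.2]
```

No contact at 126.7. Creeping down.

>>> drive_tool --plan '[{"x": 0, "y": 0, "z": 0.04, "ax": 0, "ay": 0, "az": 0, "hand": 0}, {"x": 0, "y": 0, "z": 0.08, "ax": 0, "ay": 0, "az": 0, "hand": 0}, {"x": 0, "y": 0, "z": 0.12, "ax": 0, "ay": 0, "az": 0, "hand": 0}, {"x": 0, "y": 0, "z": 0.15, "ax": 0, "ay": 0, "az": 0, "hand": 0}, {"x": 0, "y": 0, "z": 0.15, "ax": 0, "ay": 0, "az": 0, "hand": 0}]'

```text
clock: 13.95
eef_pos: [601.8, -107.2, 118.5]
tcp_rot: [-3.141, -0.0, 1.431]
contact_force: [0.4, 0.1, -1.1]
opening: -0.0
grasp_force: 0.0
```

>>> drive_tool --plan '[{"x": 0, "y": 0, "z": 0.02, "ax": 0, "ay": 0, "az": 0, "hand": 0}, {"x": 0, "y": 0, "z": 0.03, "ax": 0, "ay": 0, "az": 0, "hand": 0}, {"x": 0, "y": 0, "z": 0.03, "ax": 0, "ay": 0, "az": 0, "hand": 0}]'

```text
clock: 14.25
eef_pos: [601.9, -107.2, 117.1]
tcp_rot: [-3.141, 0.0, 1.431]
contact_force: [0.4, 0.7, 0.4]
opening: -0.004
grasp_force: 0.0
```

>>> drive_tool --plan '[{"x": 0, "y": 0, "z": 0.02, "ax": 0, "ay": 0, "az": 0, "hand": 0}, {"x": 0, "y": 0, "z": 0.03, "ax": 0, "ay": 0, "az": 0, "hand": 0}, {"x": 0, "y": 0, "z": 0.04, "ax": 0, "ay": 0, "az": 0, "hand": 0}, {"x": 0, "y": 0, "z": 0.04, "ax": 0, "ay": 0, "az": 0, "hand": 0}]'

```text
clock: 14.65
eef_pos: [602.0, -107.2, 116.1]
tcp_rot: [3.141, 0.0, 1.431]
contact_force: [-2.6, 0.3, 8.4]
opening: 0.004
grasp_force: 4.2
```

```bash
python3 -c "
from h import *
where();to(-30,-45,346)"
```

```text
t 14.65 shaker-frame tip [ 62.1   0.  116.1] F [-2.6 -0.   8.4]
xyz units [-0.897 -1.842 -4.599]
rot units [0.003 0.    0.022]
```

The fingertip touched at z = 116.1, which is exactly the seated height (110 + 6). I'll retreat straight up and take a last look.

>>> drive_tool --plan '[{"x": 0, "y": 0, "z": -0.4, "ax": 0, "ay": 0, "az": 0, "hand": 0}, {"x": 0, "y": 0, "z": -1.2, "ax": 0, "ay": 0, "az": 0, "hand": 0}, {"x": 0, "y": 0, "z": -2.0, "ax": 0, "ay": 0, "az": 0, "hand": 0}, {"x": -0.2, "y": -0.5, "z": -2.8, "ax": 0, "ay": 0, "az": 0, "hand": 0}, {"x": -0.5, "y": -1.1, "z": -3.5, "ax": 0, "ay": 0, "az": 0, "hand": 0}, {"x": -0.9, "y": -1.8, "z": -4.2, "ax": 0, "ay": 0, "az": 0, "hand": 0}, {"x": -0.9, "y": -1.8, "z": -4.6, "ax": 0, "ay": 0, "az": 0, "hand": 0}, {"x": -0.9, "y": -1.8, "z": -4.6, "ax": 0, "ay": 0, "az": 0, "hand": 0}]'

```text
clock: 15.45
eef_pos: [507.2, -140.1, 349.1]
tcp_rot: [3.135, 0.001, 1.43]
contact_force: [-0.3, -0.0, -0.5]
opening: 0.003
grasp_force: 0.0
```

```bash
python3 -c "
from h import *
where();a=imaging.grab_frame('wrist')[:,:,::-1]
cv2.imwrite('pics/w6z.png',cv2.resize(a[15:240,190:460],None,fx=2.6,fy=2.6,interpolation=cv2.INTER_CUBIC))"
```

```text
t 15.45 shaker-frame tip [-27.2 -45.9 349.1] F [-0.3 -0.1 -0.5]
```

View pics/w6z.png

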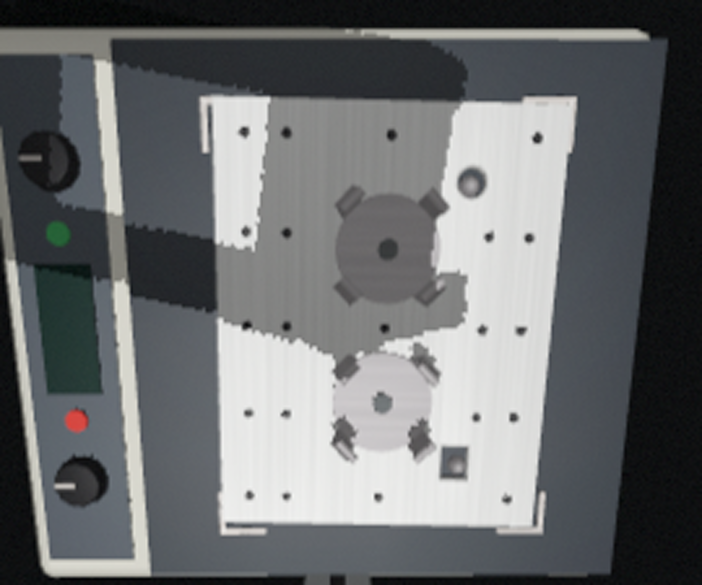

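Both pins sit inside their holes, at (471,182) and (454,464). The tray lies within all four L marks, and the measured height rules out it hanging on a shoulder (that would lift it by at least 4.5 mm at the pin). Handing in.

```bash
python3 -c "
from rig import r
print(r.sign_off())"
```

```text
the job is handed in; nothing more can be done
None
```

The tray was pushed sideways until both holes dropped over the pins. It lies flat (fingertip touch at 116.1 mm; seated top is 116 mm), the fingers are clear, and the job is handed in; one descent briefly pressed a fingertip on the deck at about 37 N.

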